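Hold a drilled plate against a sprung fence for fastening

TASK

Take the tall steel plate with two screw holes out of the wooden rack and stand it upright on its foot in the jig's pocket, without pressing the sprung fence yet. Then push it flat against the fence until the fence's pointer is about midway between the two index lines (never to the stop), and finish holding it there, gripped and pushed steadily, ready for a colleague to screw a hinge on. Touch the jig only with the plate, and leave the short plate and the tools where they are.

Things in the scene. Friction and masses are not known exactly. Their poses are not given: they have to be found in the camera images.
- plate_center (a point): Centre (half-way up) of the tall steel plate: 10 mm thick (own x), 40 wide (own y), 80 tall (own z, up), 0.15 to 0.31 kg, two 6 mm holes side by side 32 mm above its foot. It starts upright in a rack slot, foot 8 mm above the table. Grip it from above across the thickness near its top: in the jig its lowest 24 mm stand beside the fence.
- plate: The same tall plate; origin at the centre of its foot, axes as for its centre.
- blank_center (a point): Centre (half-way up) of the short steel plate without holes, 10 x 40 x 60 mm, in the other slot of the rack: leave it there.
- rack: Fixed wooden rack block, 45 mm (x) by 150 mm (y) by 30 mm high, origin at the centre of its underside. Two slots along its y, centred at y = +36 and -36 mm, each 12.5 mm by 43 mm, 22 mm deep (slot floor 8 mm above the table). Which plate stands in which slot varies.
- jig: Fixed aluminium jig, base 125 mm (x, -57.5 to +67.5) by 100 mm (y) by 10 mm; origin on its underside; the plate is pushed to its +x. Tops above the table: front lip 23, side cheeks 22, guide block behind the fence 36 mm. A strip on the +y cheek (top 33 mm) has two dark index lines across it, where the fence's pointer stands at 4 and 11 mm of travel.
- pocket (a point): Centre of the pocket's floor, 10 mm above the table (the plate's foot stands here); axes as the jig's. The pocket is 20 mm long in x, from front lip (at -10 mm) to free fence (at +10 mm), and 46 mm wide in y between the cheeks; the plate's thickness goes along x. As the fence gives way to +x the plate slides on over the same floor.
- fence_face (a point): Centre of the fence's front face, which looks to the jig's -x; it moves with the fence. The fence is a steel bar 42 mm wide, its top 33 mm above the table (pointer 34 mm).
- fence (a joint): Travel of the fence, m: 0 free, grows to the jig's +x as pressed, 0.015 at its stop. Spring: 3 N at 0 plus 0.6 N per mm: 5.4 N at the first index line (0.004), 7.5 N midway (0.0075), 9.6 N at the second (0.011). Friction under the plate adds a little.
- bench_block: Loose steel block 64 x 64 x 18 mm, bystander; origin at the centre of its underside.
- brass_dish: Loose brass dish 67 mm across, 15 mm high, bystander; origin at the centre of its underside.
- pliers: Loose pliers 48 x 135 x 12 mm, bystander; origin at the centre of the underside.
- loupe: Loose loupe 25 mm across, 16 mm high, bystander; origin at the centre of its underside.
- file: Loose flat file 205 mm long with a wooden handle, bystander; origin at the centre of its underside.
- caliper: Loose vernier caliper 197 mm long, bystander; origin at the centre of its underside.

How it is judged (in metres and radians):
On the way, in this order (a step that is already met when the one before it is completed fails the run):
1. the tall plate stands upright on its foot in the jig's pocket, the fence not yet pressed (z of plate in the frame of pocket below 0.004 m and x of plate in the frame of pocket between -0.0075 and 0.0075 m and y of plate in the frame of pocket between -0.006 and 0.006 m and angle between plate's own z axis and vertical below 0.12 rad and value of joint fence below 0.0025 m), for 0.2 s.
2. the plate presses the fence back so that the pointer is between the index lines, for half a second (value of joint fence between 0.004 and 0.011 m and contact force between plate and jig above 3 N), for 0.5 s.
At the end, for the whole second after the job is handed in: Ends holding, for 1 s: fingers grip the tall plate, still, pressing the fence to 4 to 11 mm travel (5.4 to 9.6 N); its foot in the pocket (under 5 mm above the floor, 6 mm sideways), upright and flat to the fence within 0.09 rad; gripper off the jig; short plate within 15 mm of its start (all of step 2 and contact force between the fingers and plate above 2 N and contact force between each of the arm, the fingers and jig below 0.5 N and z of plate in the frame of pocket between -0.003 and 0.005 m and x of plate in the frame of pocket between 0.005 and 0.02 m and y of plate in the frame of pocket between -0.006 and 0.006 m and angle between plate's own z axis and vertical below 0.09 rad and angle between the x axis of plate and the x axis of fence_face, either way round below 0.09 rad and linear speed of plate below 0.01 m/s and distance of blank_center from where it was at the start of the episode below 0.015 m); the arm keeps its last pose, push and grip.
It fails at once if the fence is driven to its stop (travel over 14 mm) (value of joint fence above 0.014 m).
It fails at once if the robot pushes on the jig or fence itself with more than 3 N (contact force between any of the fingers, the arm and jig above 3 N).
It fails at once if the short plate is disturbed (moved over 15 mm) (distance of blank_center from where it was at the start of the episode above 0.015 m).
It fails at once if a bystander is moved by more than 30 mm (distance of any of bench_block, brass_dish, pliers, loupe, file, caliper from where it was at the start of the episode above 0.03 m).
It also fails if it takes over 46 s, if anything falls off the work surface, if the arm or the gripper's body presses on something with over 40 N, if the wrist force passes 120 N, or if a joint passes its speed limit or range.

ROBOT

A 7-joint arm with a two-finger parallel gripper is mounted at the origin on a cart in front of the work surface, level with it; the furniture and walls round the work are solid. World frame = base frame: x ahead of the robot, y to its left, z up, the work surface at z = 0. Lengths are in mm, angles in rad, forces in N, time in s.
With the tool pointing down it reaches from about 350 to 900 mm from the base axis. Payload 7.2 kg.
Tool frame: the origin (TCP) lies midway between the tips of the shut fingers; the grasp point (between the pads) lies 19 mm behind it (arm.hold_point_z is the distance from the TCP to the grasp point, in mm); z points along the fingers, x is the direction in which the jaws open and shut, and the axes are right-handed (so a half turn about z gives the same grasp; the last joint's range is limited). The gripper opens to 85 mm and grips with 20 to 120 N. Pads are 22 mm wide; open, the fingers measure 114 mm over their backs; the gripper's body (76 mm by 85 mm) begins 54 mm behind the grasp point. The pads swing forward as they close: fully open they stand 13 mm farther back than shut.
Start: joints at [1.194, 0.411, -0.013, 1.596, 0.006, 1.134, -0.082], TCP at [189.935, -595.444, 231.297] pointing down, gripper open.
Joint ranges: [-2.95, 2.95], [-0.29, 1.99], [-1.47, 1.44], [0.14, 2.54], [-1.03, 4.17], [0.13, 1.85], [-2.86, 2.86]. Speed limits (rad/s): [2.39, 2.39, 3.01, 3.01, 3.14, 3.14, 3.14].

INTERFACE

Orientations are given as a unit quaternion [w, x, y, z].
In Python, from workcell import telemetry, eyes, workorder, arm gives the robot as it stands.
- The arm moves only by the tool arm_command, never from a script. Its argument "rows" is a list of rows, each an object of numbers: "tx", "ty", "tz": the shift along the tool's x, y, z in mm; "spin": the turn about the tool's z in rad; "hand": the finger opening in mm, from 0 to 85.4. A call has 1 to 10 rows; each row shifts and turns the commanded pose from where the row before left it, along the tool's axes as they then stand; what a row does not reach is not made up. A row lasts 1/12 s, in which the tool goes at most 41.7 mm and 7.16 degrees, less where a joint would pass 70% of its speed; a pose out of reach is approached as far as the arm can. A call is refused whole if a number of a shift passes 41.7 or a number of a turn 0.125, either way. A call with a gripper value outside its range is refused whole. The fingers move at their own pace and stop on an object; the grip force is fixed at half the most. Time passes only in rows, so rows that do not move let the fingers close. It gives the time, the measured TCP pose, the force and the opening at its end, in the units of the state.
- telemetry.get_obs(): the state, without advancing time (a new reading comes with each control period).
- eyes.camera(name): name is "side" or "top"; returns (picture, depth): 384x512x3 uint8, red, green, blue; 384x512 float32, mm along the optical axis (not along the pixel's ray), 0 where there is no reading.
- eyes.calibration(name): a dict with "K" (3x3 intrinsics, pixels), "R" (3x3) and "t" (3): a world point X has camera coordinates R X + t. Camera axes: x right, y down, z forward; pixel columns grow to the right and rows downward; lengths in mm; the calibration is good to about 2 mm. A picture is of the moment at which its call begins. calibration takes no time and is no camera call.
- workorder.sign_off(): hands the job in, once; it reports no verdict.
The state is a dict: "clock": time; "joint_pos": joint angles; "joint_vel": joint speeds; "effort": joint torques, N m; "eef_pos": TCP position; "orientation": TCP orientation; "ft_force": force on the tool from outside, world axes, zero at the start; "wrist_torque": the same for the moment, N m; "finger_gap": finger opening in mm.
Only numpy, scipy, OpenCV 4.12 (cv2) and the standard library are available. Lean on these libraries where they do the work, as an engineer would, in place of code of your own. Each camera call takes 0.05 s, during which the arm holds its last target.

## Working session

There is one attempt and no reset: what is moved stays moved. The work goes in short steps, Python scripts to look and compute and a tool call to move; the robot and the scene stay as the last step left them, time stands still between calls to the robot, and variables do not carry over. Pictures are saved under pics/ and viewed, and the job is handed in when it is done.

Besides the shell and the picture viewer there is one more tool, called after "Call:" by a JSON object that holds its "api" and its "payload". arm_command: Moves the arm, as the interface text tells. Its arguments: {"type":"object","properties":{"rows":{"type":"array"}},"required":["rows"]}

```bash
mkdir -p pics; ls
python3 - <<'E'
from workcell import telemetry, eyes, workorder, arm
import cv2,numpy as np
print(telemetry.get_obs()); print([a for a in dir(arm) if a[0]!='_'])
for n in ("side","top"):
    p,d=eyes.camera(n); cv2.imwrite(f"pics/{n}0.png",p[:,:,::-1]); np.savez(f"{n}0.npz",p=p,d=d)
    print(eyes.calibration(n))
E
```

```text
pics
{'clock': 0.0, 'joint_pos': array([ 1.19377739,  0.41188907, -0.0127278 ,  1.59707283,  0.0055892 ,
        1.13431571, -0.0822075 ]), 'joint_vel': array([-3.63608827e-05,  5.09208520e-04, -3.72748054e-04, -1.35511863e-04,
       -5.23894640e-04,  2.16665808e-03, -3.61929843e-04]), 'effort': array([-1.13757913e-03, -6.00639296e+01,  6.81569260e-01, -2.99415153e+01,
        1.38230008e-02,  1.07166701e-02, -3.05776371e-05]), 'eef_pos': array([ 189.77221177, -594.94976959,  230.44795738]), 'orientation': array([-4.44666098e-04,  8.07452371e-01, -5.89932190e-01, -6.94624138e-04]), 'ft_force': array([ 1.02380159, -0.21100041, -0.63428437]), 'wrist_torque': array([ 0.02182535, -0.01540071,  0.01423785]), 'finger_gap': 85.29807918552656}
['MotionError', 'hold_point_z']
{'K': array([[365.67776039,   0.        , 261.35475894],
       [  0.        , 365.67776039, 192.52519371],
       [  0.        ,   0.        ,   1.        ]]), 'R': array([[-0.82925004, -0.55859512, -0.01777245],
       [-0.21827597,  0.35298365, -0.90981215],
       [ 0.51449001, -0.75058246, -0.4146396 ]]), 't': array([ 423.11481716,  162.01352167, 1009.07231418])}
{'K': array([[371.34579143,   0.        , 252.04130946],
       [  0.        , 371.34579143, 185.63066594],
       [  0.        ,   0.        ,   1.        ]]), 'R': array([[-0.00122698, -0.99990449, -0.01376578],
       [-0.98506629,  0.00357861, -0.17213831],
       [ 0.17217113,  0.01334899, -0.9849766 ]]), 't': array([  -5.93052336,  537.10084229, 1024.64880834])}
```

View pics/side0.png

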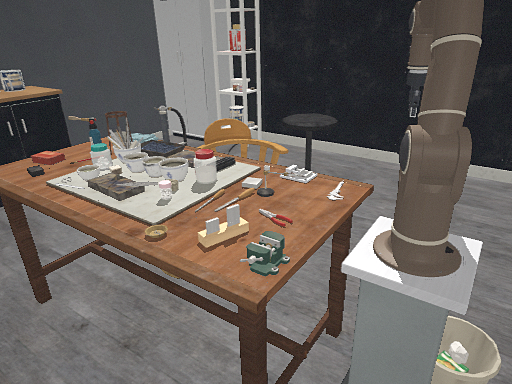

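View pics/top0.png

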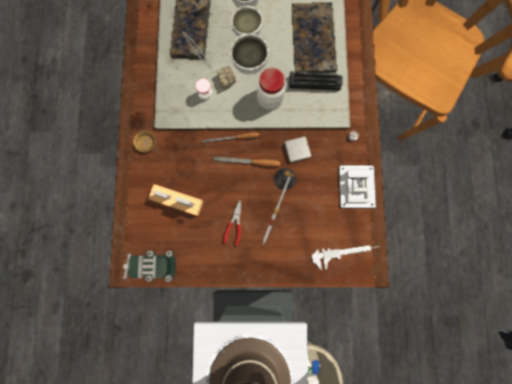

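The side view shows the rack at about (223,232) with both plates. The top view has the rack at (176,200) and the jig at (357,187). I'll zoom in on both.

Run:
```python
import cv2,numpy as np
s=np.load('side0.npz')['p'][:,:,::-1];t=np.load('top0.npz')['p'][:,:,::-1]
c=lambda im,x0,x1,y0,y1,f:cv2.resize(im[y0:y1,x0:x1],None,fx=f,fy=f,interpolation=cv2.INTER_CUBIC)
a=c(t,140,212,175,225,8); b=c(t,332,382,158,214,9)
cv2.imwrite('pics/z1.png',a);cv2.imwrite('pics/z2.png',b)
cv2.imwrite('pics/z3.png',c(s,190,260,195,255,8));cv2.imwrite('pics/z4.png',c(s,270,330,155,190,12))
```

```text
(no output)
```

View pics/z1.png

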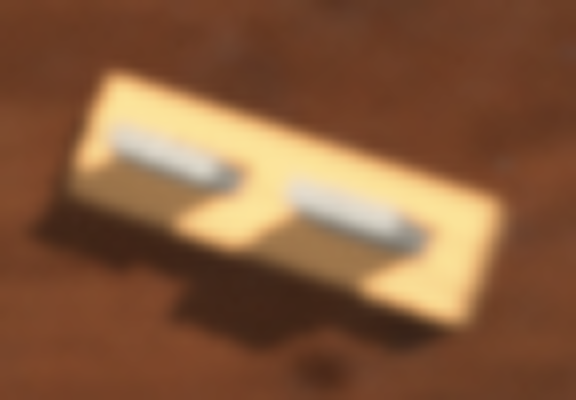

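View pics/z2.png

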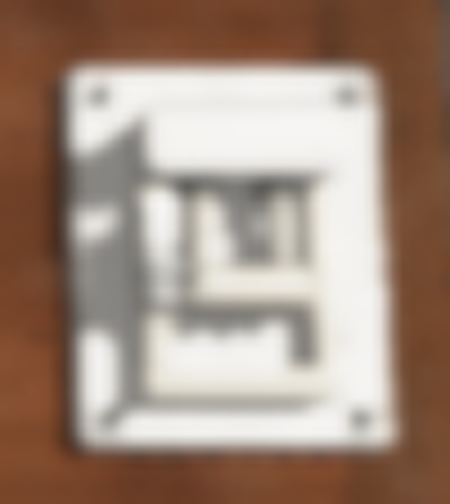

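View pics/z3.png

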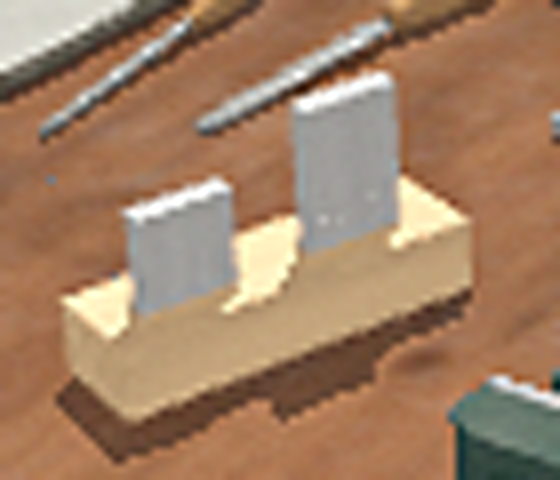

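View pics/z4.png

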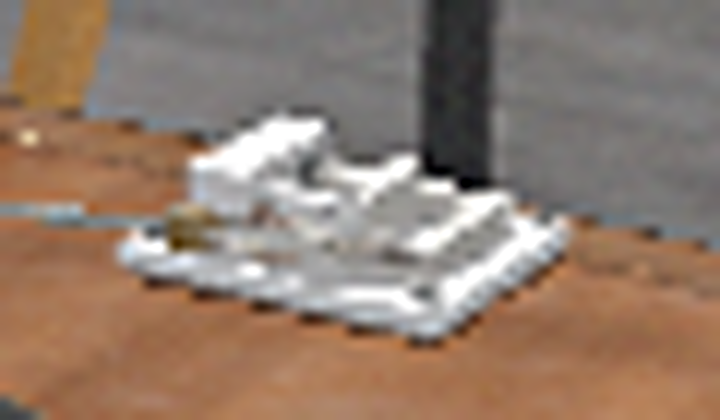

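```bash
cat > h.py <<'E'
import numpy as np,cv2
from workcell import eyes,telemetry
def cloud(n,d):
    c=eyes.calibration(n);K,R,t=c['K'],np.array(c['R']),np.array(c['t'])
    v,u=np.mgrid[:d.shape[0],:d.shape[1]]
    r=np.stack([(u-K[0,2])/K[0,0],(v-K[1,2])/K[1,1],np.ones(u.shape)],-1)*d[...,None]
    return (r-t)@R   # R^T(x-t)
def ray(n,uv,z):
    c=eyes.calibration(n);K,R,t=c['K'],np.array(c['R']),np.array(c['t'])
    uv=np.atleast_2d(uv).astype(float)
    dr=np.c_[(uv[:,0]-K[0,2])/K[0,0],(uv[:,1]-K[1,2])/K[1,1],np.ones(len(uv))]@R
    o=-R.T@t
    return o+dr*((z-o[2])/dr[:,2])[:,None]
def proj(n,X):
    c=eyes.calibration(n);p=(np.atleast_2d(X)@np.array(c['R']).T+c['t']);p=p@c['K'].T
    return p[:,:2]/p[:,2:]
E
python3 - <<'E'
from h import *
np.set_printoptions(linewidth=250,suppress=True)
d=np.load('top0.npz')['d'];X=cloud('top',d)
print(X[162:212:1,336:380,2].round().astype(int)[:, ::1])
print(X[187,357],X[200,176], X[162,340],X[162,374],X[208,340])
E
```

```text
[[   0    0    2 ...    0   -4   -1]
 [  -4    2    3 ...    1   -2   -1]
 [   0   -1   -3 ...    2    2    1]
 ...
 [   3   -2    3 ...    0 1102    2]
 [  -1   -1    0 ...   -3   -2    0]
 [   0   -4    1 ...   -2    2    3]]
[ 538.8576358  -319.61360905    6.18266531] [490.88559416 203.08468897  83.92788893] [ 616.65540177 -273.32237002    1.72050668] [ 616.68205232 -376.56567789   -0.33696338] [ 476.833585   -267.88954232   -0.211622  ]
```

```bash
python3 - <<'E'
from h import *
for n in ('top','side'):
    P=[];D=[]
    for i in range(8):
        p,d=eyes.camera(n);P.append(p.astype(float));D.append(d)
    D=np.array(D);D[D==0]=np.nan
    np.savez(n+'m.npz',p=np.mean(P,0),d=np.nanmedian(D,0))
    print(n,'pix std',np.std(P,0).mean())
E
cat > rect.py <<'E'
from h import *
def rect(n,img,x0,x1,y0,y1,z,s,interp=cv2.INTER_CUBIC):
    # output: up=+x, left=+y ; s px per mm
    W=int((y1-y0)*s);H=int((x1-x0)*s)
    w=np.float32([[x1,y1,z],[x1,y0,z],[x0,y0,z],[x0,y1,z]])
    M=cv2.getPerspectiveTransform(proj(n,w).astype(np.float32),np.float32([[0,0],[W,0],[W,H],[0,H]]))
    return cv2.warpPerspective(img,M,(W,H),flags=interp)
E
python3 - <<'E'
from rect import *
m=np.load('topm.npz');p=np.clip(m['p'],0,255).astype(np.uint8)[:,:,::-1];z=cloud('top',m['d'])[...,2]
a=rect('top',p,465,625,-385,-260,20,4.5)
zz=cv2.applyColorMap(np.clip(z*6,0,255).astype(np.uint8),cv2.COLORMAP_JET)
b=rect('top',zz,465,625,-385,-260,20,4.5,cv2.INTER_NEAREST)
o=cv2.resize(np.hstack([a,b]),None,fx=.7,fy=.7)
cv2.imwrite('pics/jig_r.png',o);print(o.shape)
np.set_printoptions(linewidth=300,suppress=True,threshold=100000)
print(z[164:210,338:378].round().astype(int))
E
```

```text
top pix std 0.4104426834067788
side pix std 2.121851883162696
(504, 787, 3)
[[-1 -2 -1  0  1  0  0 -2 -1  0 -1  1  0  1  2  1  0  1  0  0 -1  0 -1 -1 -1  1  0  1  0  0 -1  1  1  0 -2  1  0  0  0  0]
 [-2  0 -1 -1  2  0  0  0  0  0  1  0  1 -1  0  0  0  1  0  0  1 -2 -1 -1  0 -1 -1 -2  0 -1  1 -1  0 -1 -1  0  1  0 -1  2]
 [ 1  0 10 10  9  9  9 10 10 10 10 10 10  9  9 11 10 12 11 10 11  9 10  9 10  9 10 10 11  9 11 11  9  9  9  8  0  1  0  0]
 [-1  1  9  9  9 13 11 11  9 11  9  9 10 10 11 10  9 10 11 10  9 10  9  9 12 10  9  8  9 10 10 10 12 13 11 10  0  1 -1 -1]
 [ 1 -1  6 10 14 13 12  8 10 10 10 10 10  8 10 10 11 10  9  9  9  8 10 10  9 10 10  9  9  9 10  9 11 12 13 10  0  1  0  0]
 [-1  0  9 10  9 11 13  9 11  9  9 10  9 10  8 10  9  9 10 10 10  9  9 11  9  9 10 11  9  9  9 10 12 13 10 11  1  0  0  1]
 [ 0  1  8 11 10 11 10 10  9 11 32 36 37 36 37 37 36 36 37 36 35 37 36 36 35 36 37 35 36 37 35 36 37  9 10  9  1 -1  0 -1]
 [ 0 -1  9  9  9 10  9 11  9 21 31 37 35 36 37 36 38 36 35 36 36 35 35 36 36 36 36 35 37 37 36 36 35 10  9 10  0  0  0  0]
 [-1  0  8 10  9  9 10 10  9 19 31 35 35
[... 3986 characters left out ...]
0 11 10 10  9 13 13  9 10  1  0]
 [ 0  0  0  4 11  9 11 12 11 11 10  9  9 10  9 11 10 10 11 10 11  9 10 11 10  9 10  8  9 10 11 11  9 10 12 12  9  8  1 -1]
 [ 1  0 -1  4  9 11  8  8  9  9 10  9 10 11  9 11 10 10  8 10 10 11 10  9 10  9 10 10  9 11 10  8  8 11 11 10  9 10  0  1]
 [ 0  0  0  0 -1  0  0  0  0  0 -1  0 -2  0  2  1  0 -1  1  0 -2  0 -1  1  1 -2  0  0 -2  0  0 -2  1 -1  1 -2  1 -1  0  0]
 [ 0  0 -1 -1 -1  0  1  1 -2 -1 -2  0 -1 -1  0 -1  0  0  0  0  1 -1  2 -1  0 -1  0 -2  0  1  0  1  1  0 -1  0  0  2  0  0]
 [ 0  0  0  0  0  0  0  0  1 -2  1 -1  1  0  1 -1  0 -1  0 -2  0 -1 -1 -1  0  0 -2  0  0  1  0 -1 -2  1  0 -1  0  1  0  0]]<stdin>:7: RuntimeWarning: All-NaN slice encountered
```

View pics/jig_r.png

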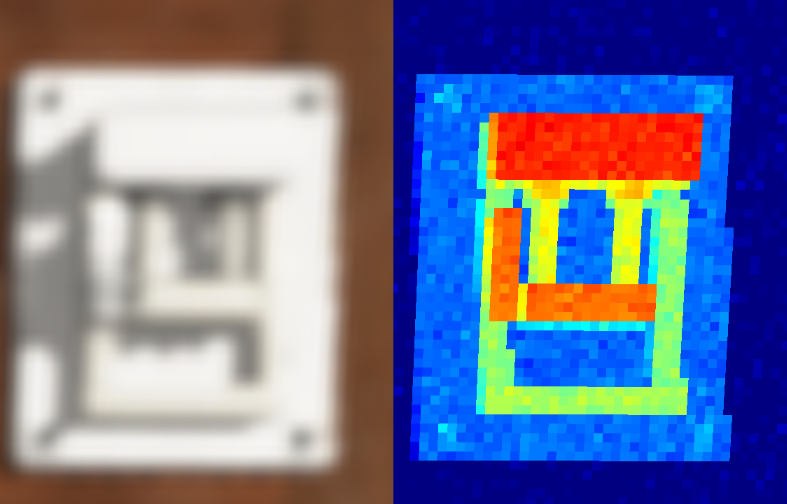

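Run:
```python
from h import *
np.set_printoptions(suppress=True,precision=2,linewidth=200)
def rectw(X): 
    r=cv2.minAreaRect(X[:,:2].astype(np.float32)*1); return r
for n,(v0,v1,u0,u1) in {'top':(175,225,140,212),'side':(195,255,190,260)}.items():
    m=np.load(n+'m.npz');X=cloud(n,m['d'])[v0:v1,u0:u1].reshape(-1,3)
    tall=X[(X[:,2]>82)&(X[:,2]<95)]; bl=X[(X[:,2]>63)&(X[:,2]<72)] ; rk=X[(X[:,2]>26)&(X[:,2]<34)]
    for nm,q in (('tall',tall),('blank',bl),('rack',rk)):
        print(n,nm,len(q),q.mean(0),q[:,2].std(),rectw(q))
m=np.load('topm.npz');Z=cloud('top',m['d'])[160:215,330:385].reshape(-1,3)
b=Z[(Z[:,2]>7)&(Z[:,2]<60)];print('base',rectw(b))
for lo,hi,nm in ((34.3,40,'guide'),):
    q=Z[(Z[:,2]>lo)&(Z[:,2]<hi)];print(nm,len(q),q.mean(0),rectw(q))
```

```text
top tall 55 [489.64 182.63  87.81] 1.0131024099525971 ((490.0525207519531, 183.39305114746094), (39.70846176147461, 9.657889366149902), 71.58651733398438)
top blank 55 [510.43 246.76  67.64] 0.9973979111738992 ((500.62481689453125, 217.5098876953125), (111.02669525146484, 9.856572151184082), 71.05886840820312)
top rack 625 [500.24 216.4   29.8 ] 0.8671531597490292 ((501.20208740234375, 217.97573852539062), (150.50997924804688, 44.41923141479492), 71.42857360839844)
side tall 43 [488.01 186.05  86.23] 1.8803259041270985 ((489.0225524902344, 183.80130004882812), (37.64354705810547, 11.487077713012695), 73.01571655273438)
side blank 108 [444.35 253.18  67.51] 2.302171516147928 ((420.8455505371094, 286.2828063964844), (104.28826904296875, 246.2791290283203), 48.50276184082031)
side rack 336 [495.17 226.11  29.57] 1.2816286822379293 ((499.6510009765625, 217.38546752929688), (150.72523498535156, 46.09235382080078), 71.20848083496094)
base ((541.9249877929688, -320.0885009765625), (100.01409912109375, 121.2762680053711), 89.7540054321289)
guide 151 [ 575.09 -320.15   35.81] ((557.7412109375, -320.9649353027344), (53.258644104003906, 62.105445861816406), 0.04889320582151413)
```

Run:
```python
from h import *
np.set_printoptions(suppress=True,precision=2,linewidth=200)
m=np.load('topm.npz');C=cloud('top',m['d']);z=C[...,2]
def rowedge(cols,r0,lohi):  # per column: last row and first row in height range region; edge between pixels -> world on plane zz
    pass
def edge_u(rows,us,thr,zz,up):  # crossing of thr along u in a row
    P=[]
    for v in rows:
        a=z[v,us[0]:us[1]]; k=np.where((a[:-1]<thr)&(a[1:]>=thr) if up else (a[:-1]>=thr)&(a[1:]<thr))[0]
        if len(k): P.append([us[0]+k[0 if up else -1]+.5,v])
    return ray('top',P,zz)
def edge_v(cols,vs,thr,zz,up):
    P=[]
    for u in cols:
        a=z[vs[0]:vs[1],u]; k=np.where((a[:-1]<thr)&(a[1:]>=thr) if up else (a[:-1]>=thr)&(a[1:]<thr))[0]
        if len(k): P.append([u,vs[0]+k[0]+.5])
    return ray('top',P,zz)
def rep(nm,W,ax):
    t=W[:,1-ax]; A=np.polyfit(t-t.mean(),W[:,ax],1); r=W[:,ax]-np.polyval(A,t-t.mean())
    print(nm,'n',len(W),'slope',A[0],'at other=%.1f'%t.mean(),'val %.2f'%A[1],'res',r.std())
rep('base far',edge_v(range(342,372),(160,168),5,10,True),0)
rep('base near',edge_v(range(343,374),(200,212),5,10,False),0)
rep('base right',edge_u(range(167,206),(366,382),5,10,False),1)
rep('guide far',edge_v(range(350,369),(164,174),20,36,True),0)
rep('guide right',edge_u(range(170,177),(362,376),20,36,False),1)
rep('lip far',edge_v(range(353,366),(193,202),16,23,True),0)
rep('lip near',edge_v(range(350,370),(198,205),16,23,False),0)
rep('fence near',edge_v(range(353,366),(186,196),20,33,False),0)
rep('fence far',edge_v(list(range(357,361)),(180,190),20,33,True),0)
rep('cheekR right',edge_u(range(182,203),(366,373),16,22,False),1)
rep('cheekR left',edge_u(range(193,199),(356,370),17.5,22,True),1)
rep('cheekL right',edge_u(range(194,199),(346,356),16,22,False),1)
```

```text
base far n 30 slope 0.004409261231542478 at other=-320.3 val 603.66 res 1.9767566233205458e-13
base near n 31 slope 0.0028433591409273555 at other=-318.6 val 479.97 res 3.861669492860934e-13
base right n 39 slope -0.008009208836896283 at other=541.2 val -369.67 res 0.8515525768026087
guide far n 19 slope 0.004253809469556888 at other=-319.9 val 585.67 res 2.2195544441886256e-13
guide right n 7 slope -0.055916511833860205 at other=575.1 val -352.80 res 5.967315919040447e-14
lip far n 13 slope 0.003144183876734544 at other=-319.2 val 501.92 res 2.020638669955907e-12
lip near n 20 slope 0.0030311110893210483 at other=-320.2 val 493.09 res 5.677160868567234e-13
fence near n 13 slope 0.003409258758186889 at other=-317.4 val 521.03 res 2.339876929099326e-12
fence far n 4 slope 0.003561513652428964 at other=-316.6 val 532.81 res 4.9227844771419234e-14
cheekR right n 20 slope -0.008380368558075196 at other=522.7 val -351.72 res 0.8390972568514992
cheekR left n 6 slope -0.05407737960056537 at other=510.9 val -341.74 res 1.891841439079082e-12
cheekL right n 5 slope 0.15042572140693272 at other=509.5 val -297.36 res 0.8247305689231864
```

Call:
{"api": "arm_command", "payload": {"rows": [{"spin":-0.1175,"hand":60},{"spin":-0.1175,"hand":60},{"spin":-0.1175,"hand":60},{"spin":-0.1175,"hand":60},{"spin":-0.1175,"hand":60},{"spin":-0.1175,"hand":60},{"spin":-0.1175,"hand":60},{"spin":-0.1175,"hand":60}]}}

```text
validation failed for argument at $.ro...
```

```bash
cat >> h.py <<'E'
from scipy.spatial.transform import Rotation as Ro
def rel(target,yaw_deg):
    o=telemetry.get_obs();w,x,y,z=o['orientation'];M=Ro.from_quat([x,y,z,w]).as_matrix()
    d=M.T@(np.array(target,float)-o['eef_pos']);a=np.degrees(np.arctan2(M[1,0],M[0,0]))
    sp=-np.radians((yaw_deg-a+180)%360-180)
    print('t=%.2f'%o['clock'],'pos',o['eef_pos'].round(2),'xang %.2f'%a,'tilt %.4f'%np.arccos(-M[2,2]),'F',o['ft_force'].round(2),'gap %.2f'%o['finger_gap'],'T',o['wrist_torque'].round(2))
    print('  need tool shift',d.round(2),'spin %.4f'%sp,'j',o['joint_pos'].round(2))
E
python3 - <<'E'
from h import *
rel([450,-250,230],-18.5); rel([490,183.4,200],-18.5)
m=np.load('topm.npz')['p'].mean(2)
# subpixel base edges by gradient
def sub(a,i0): 
    g=np.abs(np.diff(a));k=g.argmax();s=slice(max(k-2,0),k+3);return i0+(np.arange(len(g))[s]*g[s]).sum()/g[s].sum()+.5
for nm,v0,v1 in(('far',161,170),('near',203,212)):
    W=ray('top',[[u,sub(m[v0:v1,u],v0)] for u in range(344,370)],10);p=np.polyfit(W[:,1]+320,W[:,0],1);print(nm,p)
W=ray('top',[[sub(m[v,368:382],368),v] for v in range(170,204)],10);print('right',np.polyfit(W[:,0]-540,W[:,1],1))
E
```

```text
t=0.90 pos [ 189.94 -595.4   231.28] xang -72.30 tilt 0.0001 F [ 0.27 -1.34  1.45] gap 85.35 T [ 0.03 -0.01  0.01]
  need tool shift [-250.   -352.75    1.29] spin -0.9390 j [ 1.19  0.41 -0.01  1.6   0.01  1.13 -0.08]
t=0.90 pos [ 189.94 -595.4   231.28] xang -72.30 tilt 0.0001 F [ 0.27 -1.34  1.45] gap 85.35 T [ 0.03 -0.01  0.01]
  need tool shift [-650.73 -522.6    31.3 ] spin -0.9390 j [ 1.19  0.41 -0.01  1.6   0.01  1.13 -0.08]
far [8.12200337e-03 6.05560680e+02]
near [1.04873360e-03 4.78134724e+02]
right [-7.90132047e-03 -3.70022196e+02]
```

Call:
{"api": "arm_command", "payload": {"rows": [{"tx":0,"ty":0,"tz":0,"spin":-0.1175,"hand":60},{"tx":0,"ty":0,"tz":0,"spin":-0.1175,"hand":60},{"tx":0,"ty":0,"tz":0,"spin":-0.1175,"hand":60},{"tx":0,"ty":0,"tz":0,"spin":-0.1175,"hand":60},{"tx":0,"ty":0,"tz":0,"spin":-0.1175,"hand":60},{"tx":0,"ty":0,"tz":0,"spin":-0.1175,"hand":60},{"tx":0,"ty":0,"tz":0,"spin":-0.1175,"hand":60},{"tx":0,"ty":0,"tz":0,"spin":-0.1175,"hand":60}]}}

```text
clock: 1.57
eef_pos: [189.9, -595.5, 231.3]
orientation: [0.0, 0.988, -0.157, -0.0]
ft_force: [-0.5, -0.4, -0.5]
finger_gap: 60.0
```

Run:
```python
from h import *
rel([450,-250,230],-18.5)
```

```text
t=1.57 pos [ 189.9  -595.45  231.29] xang -18.12 tilt 0.0000 F [-0.47 -0.36 -0.53] gap 59.96 T [-0.02  0.04 -0.02]
  need tool shift [ 139.77 -409.21    1.27] spin 0.0067 j [ 1.33  0.42 -0.2   1.59  0.09  1.14  0.79]
```

Call:
{"api": "arm_command", "payload": {"rows": [{"tx":13,"ty":-38,"tz":0,"spin":0,"hand":60},{"tx":13,"ty":-38,"tz":0,"spin":0,"hand":60},{"tx":13,"ty":-38,"tz":0,"spin":0,"hand":60},{"tx":13,"ty":-38,"tz":0,"spin":0,"hand":60},{"tx":13,"ty":-38,"tz":0,"spin":0,"hand":60},{"tx":13,"ty":-38,"tz":0,"spin":0,"hand":60},{"tx":13,"ty":-38,"tz":0,"spin":0,"hand":60},{"tx":13,"ty":-38,"tz":0,"spin":0,"hand":60},{"tx":13,"ty":-38,"tz":0,"spin":0,"hand":60},{"tx":13,"ty":-38,"tz":0,"spin":0,"hand":60}]}}

```text
clock: 2.4
eef_pos: [434.4, -274.5, 231.7]
orientation: [0.0, 0.987, -0.16, 0.0]
ft_force: [0.6, -0.9, 0.1]
finger_gap: 60.2
```

Run:
```python
from h import *
rel([490,183.4,180],-18.5)
```

```text
t=2.40 pos [ 434.37 -274.52  231.66] xang -18.47 tilt 0.0009 F [ 0.62 -0.88  0.12] gap 60.16 T [-0.03 -0.04 -0.01]
  need tool shift [ -92.32 -451.98   51.39] spin 0.0006 j [ 0.81  0.25 -0.41  1.84  0.11  1.07  0.04]
```

Call:
{"api": "arm_command", "payload": {"rows": [{"tx":-8,"ty":-40,"tz":3,"spin":0,"hand":60},{"tx":-8,"ty":-40,"tz":3,"spin":0,"hand":60},{"tx":-8,"ty":-40,"tz":3,"spin":0,"hand":60},{"tx":-8,"ty":-40,"tz":3,"spin":0,"hand":60},{"tx":-8,"ty":-40,"tz":3,"spin":0,"hand":60},{"tx":-8,"ty":-40,"tz":3,"spin":0,"hand":60},{"tx":-8,"ty":-40,"tz":3,"spin":0,"hand":60},{"tx":-8,"ty":-40,"tz":3,"spin":0,"hand":60},{"tx":-8,"ty":-40,"tz":3,"spin":0,"hand":60},{"tx":-8,"ty":-40,"tz":3,"spin":0,"hand":60}]}}

```text
clock: 3.23
eef_pos: [484.3, 130.4, 201.5]
orientation: [0.0, 0.987, -0.161, 0.0]
ft_force: [1.1, -0.1, -0.0]
finger_gap: 60.1
```

Call:
{"api": "arm_command", "payload": {"rows": [{"tx":0,"ty":0,"tz":0,"spin":0,"hand":60},{"tx":0,"ty":0,"tz":0,"spin":0,"hand":60}]}}

```text
clock: 3.4
eef_pos: [483.8, 131.6, 201.2]
orientation: [-0.001, 0.988, -0.158, -0.0]
ft_force: [-0.5, -1.6, 0.4]
finger_gap: 59.9
```

Run:
```python
from h import *
rel([490,183.4,180],-18.5)
```

```text
t=3.40 pos [483.83 131.56 201.23] xang -18.13 tilt 0.0011 F [-0.52 -1.57  0.37] gap 59.92 T [-0.02 -0.    0.02]
  need tool shift [-10.26 -51.17  21.28] spin 0.0064 j [ 0.18  0.3  -0.65  1.89  0.21  1.01 -0.88]
```

Call:
{"api": "arm_command", "payload": {"rows": [{"tx":-5,"ty":-25.5,"tz":10,"spin":0.006,"hand":60},{"tx":-5,"ty":-25.5,"tz":11,"spin":0,"hand":60},{"tx":0,"ty":0,"tz":0,"spin":0,"hand":60},{"tx":0,"ty":0,"tz":0,"spin":0,"hand":60}]}}

```text
clock: 3.73
eef_pos: [490.7, 179.8, 179.7]
orientation: [0.0, 0.987, -0.163, -0.001]
ft_force: [-0.9, -0.7, -0.6]
finger_gap: 60.1
```

Run:
```python
from h import *
rel([490,183.4,57],-18.5)
p,d=eyes.camera('side');rel([490,183.4,57],-18.5)
cv2.imwrite('pics/s1.png',cv2.resize(p[130:260,160:320,::-1],None,fx=5,fy=4.6,interpolation=cv2.INTER_CUBIC)[:600])
```

```text
t=3.73 pos [490.74 179.79 179.73] xang -18.75 tilt 0.0014 F [-0.9  -0.68 -0.56] gap 60.11 T [-0.08 -0.02 -0.01]
  need tool shift [ -1.73  -3.29 122.73] spin -0.0043 j [ 0.07  0.37 -0.64  1.87  0.26  0.99 -1.01]
t=3.78 pos [491.04 178.79 180.06] xang -18.83 tilt 0.0012 F [-0.1  -0.45  0.46] gap 59.94 T [ 0.01 -0.03  0.03]
  need tool shift [ -2.43  -4.18 123.05] spin -0.0058 j [ 0.07  0.36 -0.64  1.87  0.26  0.99 -1.01]
```

View pics/s1.png

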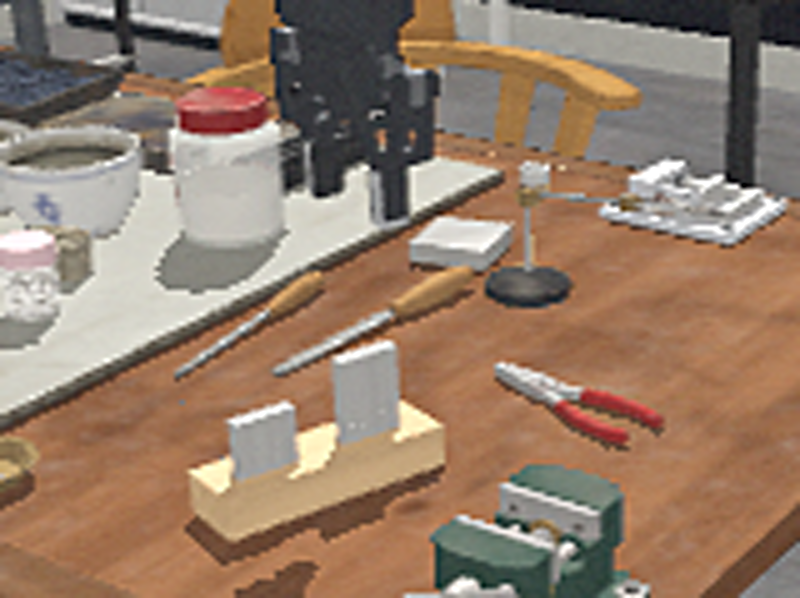

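The gripper's open fingers are at about (360,190), above and behind the tall plate at (365,390), and nothing is in the way. I'll correct the offset and go partway down.

Call:
{"api": "arm_command", "payload": {"rows": [{"tx":-1,"ty":-2,"tz":20,"spin":-0.005,"hand":60},{"tx":-1,"ty":-2,"tz":20,"spin":0,"hand":60},{"tx":0,"ty":0,"tz":20,"spin":0,"hand":60},{"tx":0,"ty":0,"tz":0,"spin":0,"hand":60},{"tx":0,"ty":0,"tz":0,"spin":0,"hand":60},{"tx":0,"ty":0,"tz":0,"spin":0,"hand":60}]}}

```text
clock: 4.28
eef_pos: [491.2, 183.8, 121.5]
orientation: [-0.0, 0.987, -0.162, 0.001]
ft_force: [0.3, 0.5, 0.4]
finger_gap: 60.1
```

Run:
```python
from h import *
rel([490,183.4,57],-18.5)
p,d=eyes.camera('side');rel([490,183.4,57],-18.5)
cv2.imwrite('pics/s2.png',cv2.resize(p[160:255,180:280,::-1],None,fx=6,fy=6,interpolation=cv2.INTER_CUBIC)[:600])
p,d=eyes.camera('top');rel([490,183.4,57],-18.5)
cv2.imwrite('pics/t2.png',cv2.resize(p[150:240,120:232,::-1],None,fx=6,fy=6,interpolation=cv2.INTER_CUBIC)[:600])
```

```text
t=4.28 pos [491.22 183.77 121.48] xang -18.59 tilt 0.0013 F [0.35 0.52 0.39] gap 60.11 T [-0.01  0.04 -0.03]
  need tool shift [-1.11  0.76 64.48] spin -0.0016 j [ 0.03  0.44 -0.61  1.93  0.33  0.87 -1.07]
t=4.33 pos [491.37 184.09 121.7 ] xang -18.58 tilt 0.0019 F [0.31 0.47 0.52] gap 59.96 T [-0.01 -0.01  0.01]
  need tool shift [-1.19  1.14 64.7 ] spin -0.0014 j [ 0.03  0.44 -0.61  1.92  0.33  0.87 -1.07]
t=4.38 pos [491.37 184.35 121.73] xang -18.56 tilt 0.0022 F [-0.45  0.12  0.77] gap 60.15 T [0.   0.03 0.02]
  need tool shift [-1.12  1.41 64.73] spin -0.0010 j [ 0.03  0.44 -0.61  1.92  0.33  0.87 -1.07]
```

View pics/s2.png

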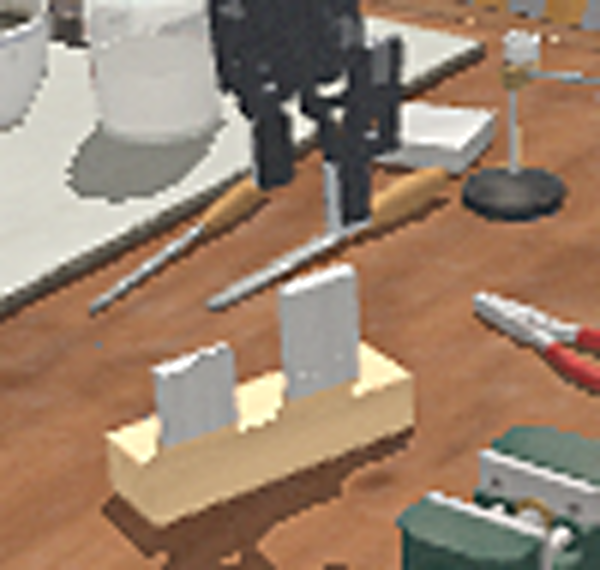

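View pics/t2.png

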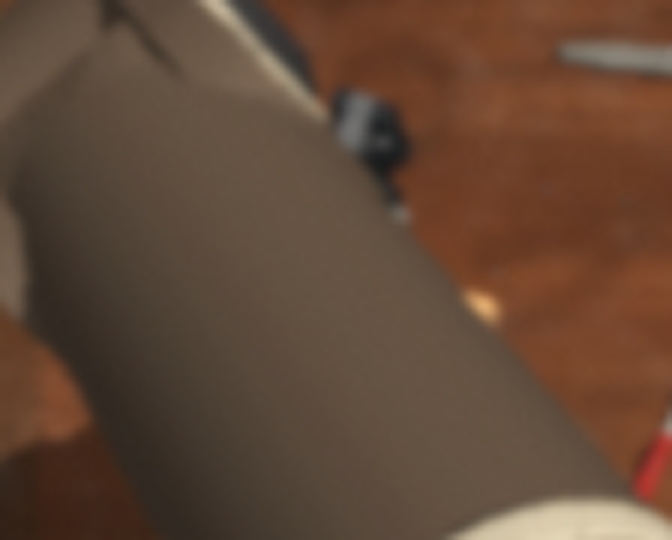

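Call:
{"api": "arm_command", "payload": {"rows": [{"tx":-1,"ty":1,"tz":14,"spin":0,"hand":60},{"tx":0,"ty":0,"tz":14,"spin":0,"hand":60},{"tx":0,"ty":0,"tz":14,"spin":0,"hand":60},{"tx":0,"ty":0,"tz":14,"spin":0,"hand":60},{"tx":0,"ty":0,"tz":12,"spin":0,"hand":60},{"tx":0,"ty":0,"tz":0,"spin":0,"hand":60},{"tx":0,"ty":0,"tz":0,"spin":0,"hand":60},{"tx":0,"ty":0,"tz":0,"spin":0,"hand":60}]}}

```text
clock: 5.05
eef_pos: [489.7, 184.3, 53.1]
orientation: [-0.0, 0.987, -0.161, 0.001]
ft_force: [-0.4, -0.0, 0.5]
finger_gap: 60.4
```

Run:
```python
from h import *
rel([490,183.4,53],-18.5)
p,d=eyes.camera('side');rel([490,183.4,53],-18.5)
cv2.imwrite('pics/s3.png',cv2.resize(p[160:255,180:280,::-1],None,fx=6,fy=6,interpolation=cv2.INTER_CUBIC)[:600])
```

```text
t=5.05 pos [489.67 184.27  53.13] xang -18.51 tilt 0.0012 F [-0.42 -0.02  0.48] gap 60.38 T [-0.03 -0.02  0.03]
  need tool shift [0.59 0.73 0.13] spin -0.0001 j [-0.02  0.54 -0.56  1.98  0.41  0.74 -1.15]
t=5.10 pos [489.76 184.3   53.25] xang -18.50 tilt 0.0015 F [0.39 0.16 0.21] gap 59.72 T [ 0.02 -0.02  0.02]
  need tool shift [0.51 0.77 0.25] spin -0.0001 j [-0.02  0.54 -0.56  1.98  0.41  0.74 -1.15]
```

View pics/s3.png

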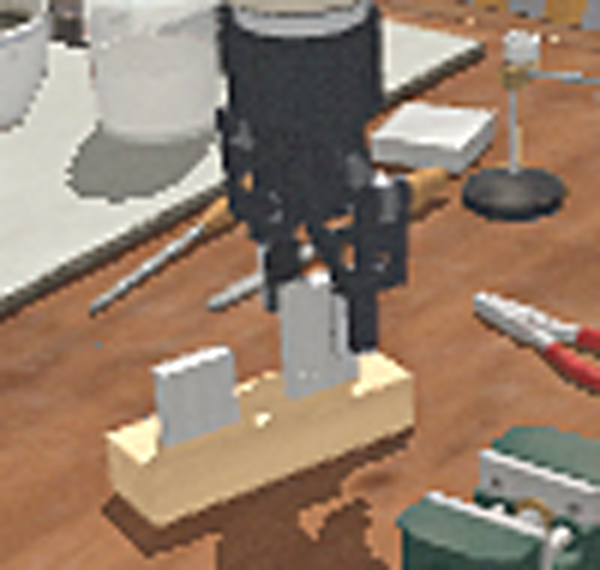

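The fingers straddle the tall plate, one at (375,320) and the other partly hidden behind the plate at (275,280). Closing.

Call:
{"api": "arm_command", "payload": {"rows": [{"tx":0,"ty":0,"tz":0,"spin":0,"hand":20},{"tx":0,"ty":0,"tz":0,"spin":0,"hand":12},{"tx":0,"ty":0,"tz":0,"spin":0,"hand":4},{"tx":0,"ty":0,"tz":0,"spin":0,"hand":0},{"tx":0,"ty":0,"tz":0,"spin":0,"hand":0},{"tx":0,"ty":0,"tz":0,"spin":0,"hand":0},{"tx":0,"ty":0,"tz":0,"spin":0,"hand":0},{"tx":0,"ty":0,"tz":0,"spin":0,"hand":0}]}}

```text
clock: 5.77
eef_pos: [489.4, 184.0, 52.6]
orientation: [-0.0, 0.987, -0.161, 0.0]
ft_force: [-0.5, -0.8, 5.7]
finger_gap: 9.3
```

Run:
```python
from h import *
rel([490,183.4,53],-18.5)
```

```text
t=5.77 pos [489.39 184.03  52.62] xang -18.51 tilt 0.0006 F [-0.46 -0.85  5.7 ] gap 9.28 T [-0.15  0.18  0.05]
  need tool shift [ 0.78  0.41 -0.38] spin -0.0002 j [-0.02  0.54 -0.56  1.98  0.41  0.74 -1.15]
```

Call:
{"api": "arm_command", "payload": {"rows": [{"tx":0,"ty":0,"tz":-6,"spin":0,"hand":0},{"tx":0,"ty":0,"tz":-8,"spin":0,"hand":0},{"tx":0,"ty":0,"tz":-10,"spin":0,"hand":0},{"tx":0,"ty":0,"tz":-15,"spin":0,"hand":0},{"tx":0,"ty":0,"tz":-20,"spin":0,"hand":0},{"tx":0,"ty":0,"tz":-20,"spin":0,"hand":0},{"tx":0,"ty":0,"tz":-20,"spin":0,"hand":0},{"tx":0,"ty":0,"tz":-20,"spin":0,"hand":0},{"tx":0,"ty":0,"tz":0,"spin":0,"hand":0}]}}

```text
clock: 6.52
eef_pos: [490.8, 185.2, 175.6]
orientation: [-0.001, 0.987, -0.161, 0.003]
ft_force: [1.1, 0.7, -3.0]
finger_gap: 8.9
```

Run:
```python
from h import *
rel([511.5,-319.6,170],-0.3)
p,d=eyes.camera('side')
cv2.imwrite('pics/s4.png',cv2.resize(p[130:255,180:280,::-1],None,fx=5,fy=4.8,interpolation=cv2.INTER_CUBIC)[:600])
```

```text
t=6.52 pos [490.84 185.17 175.64] xang -18.50 tilt 0.0062 F [ 1.13  0.71 -3.  ] gap 8.94 T [ 0.05 -0.05  0.05]
  need tool shift [179.7  472.16   4.74] spin -0.3176 j [ 0.07  0.37 -0.65  1.88  0.27  0.98 -1.02]
```

View pics/s4.png

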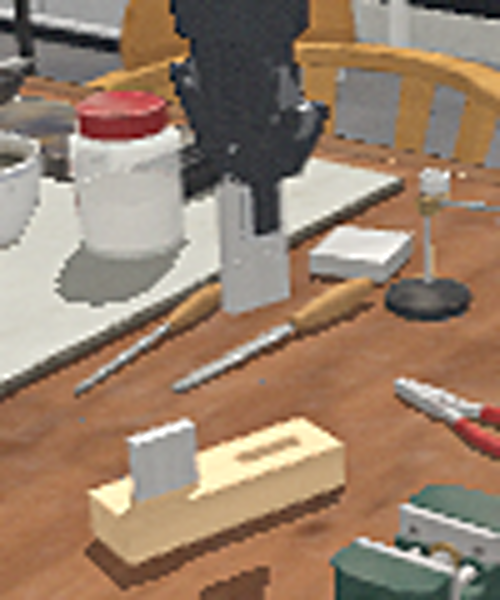

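The plate hangs upright in the grip at (250,250), the right-hand slot is empty, and the short plate is still in place. Moving over to the jig.

Call:
{"api": "arm_command", "payload": {"rows": [{"tx":8,"ty":20,"tz":0,"spin":0,"hand":0},{"tx":14,"ty":36,"tz":0,"spin":0,"hand":0},{"tx":15,"ty":38,"tz":0,"spin":0,"hand":0},{"tx":15,"ty":38,"tz":0,"spin":0,"hand":0},{"tx":15,"ty":38,"tz":0,"spin":0,"hand":0},{"tx":15,"ty":38,"tz":0,"spin":0,"hand":0},{"tx":15,"ty":38,"tz":0,"spin":0,"hand":0},{"tx":15,"ty":38,"tz":0,"spin":0,"hand":0},{"tx":15,"ty":38,"tz":0,"spin":0,"hand":0},{"tx":14,"ty":36,"tz":0,"spin":0,"hand":0}]}}

```text
clock: 7.4
eef_pos: [508.1, -202.7, 170.2]
orientation: [0.0, 0.987, -0.161, -0.001]
ft_force: [0.9, 0.0, -3.0]
finger_gap: 9.2
```

Call:
{"api": "arm_command", "payload": {"rows": [{"tx":14,"ty":38,"tz":0,"spin":0,"hand":0},{"tx":10,"ty":28,"tz":0,"spin":0,"hand":0},{"tx":0,"ty":0,"tz":0,"spin":-0.106,"hand":0},{"tx":0,"ty":0,"tz":0,"spin":-0.106,"hand":0},{"tx":0,"ty":0,"tz":0,"spin":-0.1056,"hand":0},{"tx":0,"ty":0,"tz":0,"spin":0,"hand":0},{"tx":0,"ty":0,"tz":0,"spin":0,"hand":0}]}}

```text
clock: 7.98
eef_pos: [510.3, -270.3, 170.2]
orientation: [-0.001, 1.0, -0.004, -0.001]
ft_force: [-0.3, -0.2, -1.7]
finger_gap: 9.2
```

Run:
```python
from h import *
rel([511.5,-319.6,170],-0.3)
```

```text
t=7.98 pos [ 510.34 -270.3   170.24] xang -0.50 tilt 0.0018 F [-0.3 -0.2 -1.7] gap 9.22 T [ 0.03 -0.01  0.02]
  need tool shift [ 1.58 49.29  0.19] spin -0.0034 j [ 0.82  0.45 -0.55  1.75  0.27  1.01  0.16]
```

Call:
{"api": "arm_command", "payload": {"rows": [{"tx":1,"ty":20,"tz":0,"spin":-0.003,"hand":0},{"tx":0,"ty":20,"tz":10,"spin":0,"hand":0},{"tx":0,"ty":9,"tz":20,"spin":0,"hand":0},{"tx":0,"ty":0,"tz":20,"spin":0,"hand":0},{"tx":0,"ty":0,"tz":20,"spin":0,"hand":0},{"tx":0,"ty":0,"tz":5,"spin":0,"hand":0},{"tx":0,"ty":0,"tz":0,"spin":0,"hand":0},{"tx":0,"ty":0,"tz":0,"spin":0,"hand":0},{"tx":0,"ty":0,"tz":0,"spin":0,"hand":0}]}}

```text
clock: 8.73
eef_pos: [512.8, -319.5, 97.6]
orientation: [0.0, 1.0, -0.001, 0.001]
ft_force: [-0.9, -0.5, -1.7]
finger_gap: 8.8
```

Run:
```python
from h import *
rel([511.5,-319.6,90],-0.3)
for n,s in (('side',(130,200,255,340)),('top',(150,230,310,400))):
    p,d=eyes.camera(n);rel([511.5,-319.6,90],-0.3);np.savez(n+'5.npz',p=p,d=d)
    a,b,c,e=s
    cv2.imwrite(f'pics/{n}5.png',cv2.resize(p[a:b,c:e,::-1],None,fx=8,fy=8,interpolation=cv2.INTER_CUBIC)[:600])
```

```text
t=8.73 pos [ 512.77 -319.54   97.61] xang -0.16 tilt 0.0019 F [-0.93 -0.54 -1.71] gap 8.78 T [-0.02 -0.01 -0.05]
  need tool shift [-1.28  0.06  7.6 ] spin 0.0024 j [ 0.84  0.57 -0.5   1.75  0.34  0.9   0.19]
t=8.78 pos [ 512.78 -319.6    97.73] xang -0.15 tilt 0.0022 F [ 0.33 -0.5  -2.23] gap 8.89 T [ 0.04 -0.02 -0.02]
  need tool shift [-1.3  -0.    7.73] spin 0.0026 j [ 0.84  0.57 -0.5   1.75  0.34  0.9   0.19]
t=8.83 pos [ 512.66 -319.69   97.66] xang -0.15 tilt 0.0022 F [-1.15 -0.12 -2.75] gap 9.22 T [ 0.   -0.04  0.01]
  need tool shift [-1.17 -0.1   7.66] spin 0.0026 j [ 0.84  0.57 -0.5   1.75  0.34  0.9   0.19]
```

View pics/side5.png

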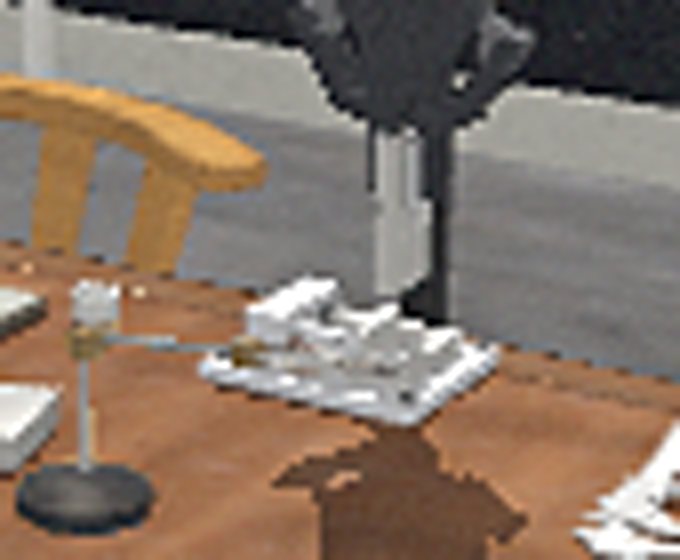

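View pics/top5.png

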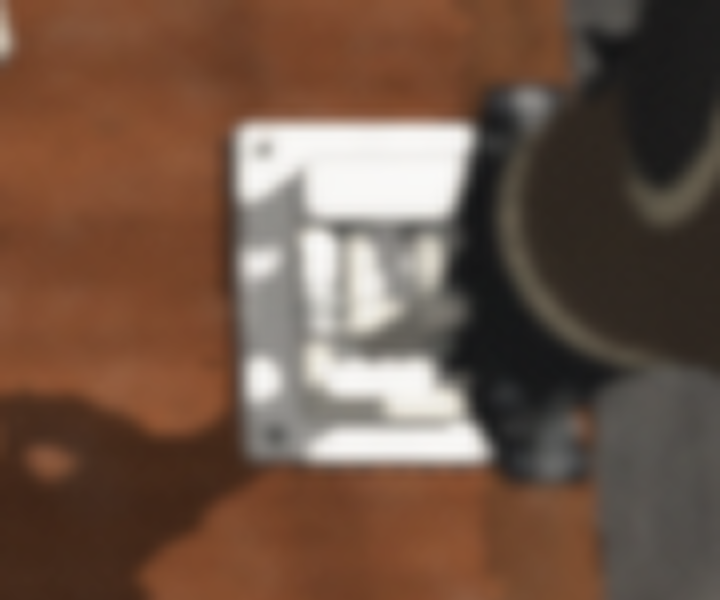

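Run:
```python
from h import *
np.set_printoptions(suppress=True,precision=1,linewidth=220,threshold=10**6)
D=[];P=[]
for i in range(6):
    p,d=eyes.camera('side');D.append(d);P.append(p.astype(float))
D=np.array(D);D[D==0]=np.nan;d=np.nanmedian(D,0);np.savez('side5m.npz',d=d,p=np.mean(P,0))
X=cloud('side',d)
for k in range(3):
    print('xyz'[k]);print(X[144:170,298:314,k].round().astype(int))
```

```text
x
[[-9223372036854775808                  537                  532                  526                  522                  517                  517                  517                  503                  499
                   495                  493                  487                  481                  479                  473]
 [-9223372036854775808 -9223372036854775808 -9223372036854775808                  525                  521                  519                  517                  517                  503                  498
                   495                  492                  485                  481                  476                  473]
 [-9223372036854775808 -9223372036854775808 -9223372036854775808                  527                  523                  518                  516                  514                  504                  498
                   495                  492                  488                  482                  477 -9223372036854775808]
 [-9223372036854775808 -9223372036854775808 -9223372036854775808           
[... 24919 characters left out ...]
         32                   32                   33                 -445                 -445                 -443
                  -441                 -443                 -445                 -738                 -735                 -738]
 [                  26                   26                   26                   33                   32                   32                   32                   29                 -454                 -451
                  -448                 -449                 -452                 -738                 -740                 -738]]<stdin>:6: RuntimeWarning: All-NaN slice encountered
<stdin>:9: RuntimeWarning: invalid value encountered in cast
```

Run:
```python
from h import *
m=np.load('sidem.npz');X=cloud('side',m['d'])[150:195,270:330]
x,y,z=X[...,0],X[...,1],X[...,2]
J=(x>460)&(x<620)&(y<-255)&(y>-385)
import itertools
def h(nm,a,s,lo,hi,b=1.):
    v=a[s];c,e=np.histogram(v,np.arange(lo,hi,b));print(nm,[(int(e[i]),int(c[i])) for i in range(len(c)) if c[i]])
h('base +y face',y,J&(z>2)&(z<8)&(x>490),-290,-258)
h('base -x face',x,J&(z>2)&(z<8)&(y<-285),465,495)
h('lip -x face',x,J&(z>12.5)&(z<20.5)&(y<-290),484,500)
h('fence-x face',x,J&(z>25)&(z<31)&(y<-300)&(y>-345),505,535)
h('guide -x face',x,J&(z>28.5)&(z<34),540,575)
h('guide +y face',y,J&(z>14)&(z<33)&(x>560),-300,-275)
h('top22 y',y,J&(z>19.5)&(z<23.5)&(x>505)&(x<520),-365,-270)
h('lip top x',x,J&(z>21)&(z<25)&(y>-335)&(y<-305),484,512)
```

```text
base +y face [(-275, 2), (-274, 3), (-273, 6), (-272, 10), (-271, 11), (-270, 4)]
base -x face [(477, 3), (478, 11)]
lip -x face [(490, 2), (491, 9), (492, 1)]
fence-x face [(520, 6), (521, 3)]
guide -x face [(542, 1), (544, 1), (548, 1), (549, 1), (551, 1), (552, 1), (562, 3), (563, 5), (564, 2), (567, 1), (571, 1)]
guide +y face [(-300, 2), (-294, 1), (-292, 4), (-291, 2), (-290, 3), (-289, 3), (-288, 1)]
top22 y [(-350, 1), (-348, 1), (-345, 2), (-343, 1), (-329, 1), (-323, 1), (-315, 1), (-295, 1)]
lip top x [(491, 2), (493, 2), (495, 1), (497, 2), (499, 1)]
```

Call:
{"api": "arm_command", "payload": {"rows": [{"tx":-1,"ty":0,"tz":8,"spin":0,"hand":0},{"tx":0,"ty":0,"tz":6,"spin":0,"hand":0},{"tx":0,"ty":0,"tz":6,"spin":0,"hand":0},{"tx":0,"ty":0,"tz":4,"spin":0,"hand":0},{"tx":0,"ty":0,"tz":3,"spin":0,"hand":0},{"tx":0,"ty":0,"tz":0,"spin":0,"hand":0},{"tx":0,"ty":0,"tz":0,"spin":0,"hand":0}]}}

```text
clock: 9.72
eef_pos: [510.8, -319.4, 69.0]
orientation: [-0.0, 1.0, -0.001, -0.0]
ft_force: [-1.2, 0.1, -2.1]
finger_gap: 8.9
```

Run:
```python
from h import *
rel([511.9,-319.6,54.6],-0.3)
p,d=eyes.camera('side')
cv2.imwrite('pics/s6.png',cv2.resize(p[130:200,255:340,::-1],None,fx=8,fy=8,interpolation=cv2.INTER_CUBIC)[:600])
```

```text
t=9.72 pos [ 510.83 -319.36   69.03] xang -0.13 tilt 0.0004 F [-1.2   0.07 -2.05] gap 8.89 T [0.05 0.01 0.  ]
  need tool shift [ 1.07  0.24 14.43] spin 0.0030 j [ 0.83  0.6  -0.48  1.78  0.36  0.85  0.17]
```

View pics/s6.png

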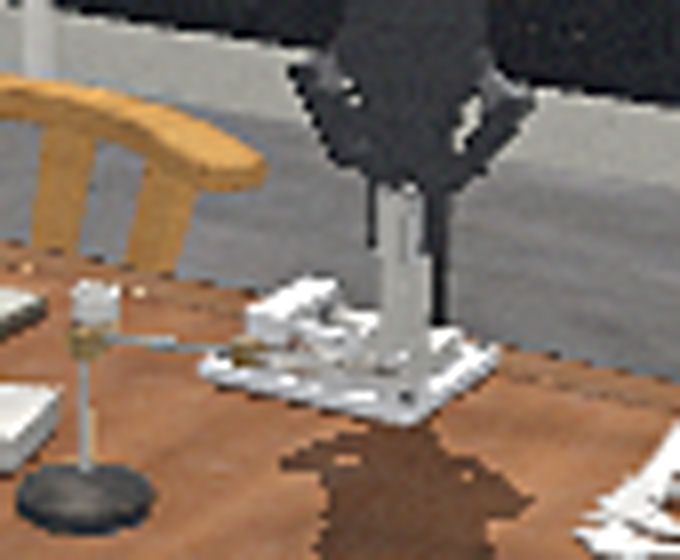

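The plate is in line with the pocket at (405,330), its foot just above the lip. I'll continue down slowly.

Call:
{"api": "arm_command", "payload": {"rows": [{"tx":0.8,"ty":0,"tz":3,"spin":0,"hand":0},{"tx":0,"ty":0,"tz":3,"spin":0,"hand":0},{"tx":0,"ty":0,"tz":2,"spin":0,"hand":0},{"tx":0,"ty":0,"tz":2,"spin":0,"hand":0},{"tx":0,"ty":0,"tz":1,"spin":0,"hand":0},{"tx":0,"ty":0,"tz":1,"spin":0,"hand":0},{"tx":0,"ty":0,"tz":0,"spin":0,"hand":0}]}}

```text
clock: 10.35
eef_pos: [511.6, -319.4, 57.1]
orientation: [-0.0, 1.0, -0.001, -0.0]
ft_force: [0.0, -0.8, -2.8]
finger_gap: 9.4
```

Run:
```python
from h import *
rel([511.9,-319.6,54.6],-0.3)
```

```text
t=10.35 pos [ 511.56 -319.41   57.08] xang -0.13 tilt 0.0002 F [ 0.01 -0.75 -2.85] gap 9.37 T [ 0.02 -0.02  0.01]
  need tool shift [0.35 0.19 2.48] spin 0.0029 j [ 0.82  0.62 -0.48  1.78  0.37  0.83  0.16]
```

No side contact. Lowering to the floor in 0.5 mm rows.

Call:
{"api": "arm_command", "payload": {"rows": [{"tx":0,"ty":0,"tz":0.7,"spin":0,"hand":0},{"tx":0,"ty":0,"tz":0.7,"spin":0,"hand":0},{"tx":0,"ty":0,"tz":0.5,"spin":0,"hand":0},{"tx":0,"ty":0,"tz":0,"spin":0,"hand":0},{"tx":0,"ty":0,"tz":0,"spin":0,"hand":0}]}}

```text
clock: 10.77
eef_pos: [511.7, -319.5, 55.4]
orientation: [0.0, 1.0, -0.001, 0.0]
ft_force: [0.2, -0.0, -2.9]
finger_gap: 9.3
```

Call:
{"api": "arm_command", "payload": {"rows": [{"tx":0,"ty":0,"tz":0.5,"spin":0,"hand":0},{"tx":0,"ty":0,"tz":0,"spin":0,"hand":0},{"tx":0,"ty":0,"tz":0,"spin":0,"hand":0}]}}

```text
clock: 11.02
eef_pos: [511.6, -319.5, 54.9]
orientation: [-0.0, 1.0, -0.001, -0.0]
ft_force: [0.1, 0.3, -2.7]
finger_gap: 9.3
```

Call:
{"api": "arm_command", "payload": {"rows": [{"tx":0,"ty":0,"tz":0.5,"spin":0,"hand":0},{"tx":0,"ty":0,"tz":0,"spin":0,"hand":0},{"tx":0,"ty":0,"tz":0,"spin":0,"hand":0}]}}

```text
clock: 11.27
eef_pos: [511.8, -319.5, 54.7]
orientation: [0.0, 1.0, -0.001, 0.0]
ft_force: [0.4, -0.3, 1.1]
finger_gap: 9.0
```

Call:
{"api": "arm_command", "payload": {"rows": [{"tx":0,"ty":0,"tz":0.4,"spin":0,"hand":0},{"tx":0,"ty":0,"tz":0,"spin":0,"hand":0},{"tx":0,"ty":0,"tz":0,"spin":0,"hand":0}]}}

```text
clock: 11.52
eef_pos: [511.8, -319.6, 54.7]
orientation: [0.0, 1.0, -0.001, 0.0]
ft_force: [-2.3, 1.0, 5.7]
finger_gap: 9.3
```

The foot is on the floor at TCP z 54.7, as predicted. I'll ease off slightly, check in the camera, then push.

Call:
{"api": "arm_command", "payload": {"rows": [{"tx":0,"ty":0,"tz":-0.4,"spin":0,"hand":0},{"tx":0,"ty":0,"tz":0,"spin":0,"hand":0},{"tx":0,"ty":0,"tz":0,"spin":0,"hand":0}]}}

```text
clock: 11.77
eef_pos: [511.8, -319.5, 54.7]
orientation: [0.0, 1.0, -0.001, 0.0]
ft_force: [-1.4, 1.2, 4.9]
finger_gap: 9.2
```

```bash
cat > look.py <<'E'
from h import *
import sys
rel([511.9,-319.6,54.6],-0.3)
D=[];P=[]
for i in range(4):
    p,d=eyes.camera('side');D.append(d);P.append(p.astype(float))
    if i==0:q,dq=eyes.camera('top')
D=np.array(D);D[D==0]=np.nan;d=np.nanmedian(D,0)
X=cloud('side',d)[135:185,290:325];x,y,z=X[...,0],X[...,1],X[...,2]
s=(z>46)&(z<80)&(y<-308)&(y>-336)&(x<540)&(x>490)
f=s&(z<62)&(y>-336)
print('x of -x face by z:',[(a,round(float(np.median(x[(z>a)&(z<a+8)&(y<-309)&(y>-338)&(x>495)&(x<535)])),1)) for a in (26,34,42)])
g=(z>30)&(z<85)&(y>-306)&(y<-295)&(x>495)&(x<535);print('+y face y',np.median(y[g]).round(1),g.sum())
n=sys.argv[1]
p=np.mean(P,0).astype(np.uint8)
cv2.imwrite(f'pics/ls{n}.png',cv2.resize(p[145:195,270:330,::-1],None,fx=10,fy=10,interpolation=cv2.INTER_CUBIC)[:600])
cv2.imwrite(f'pics/lt{n}.png',cv2.resize(q[158:212,332:382,::-1],None,fx=11,fy=11,interpolation=cv2.INTER_CUBIC)[:600])
np.savez(f'look{n}.npz',ds=d,t=q,dt=dq,s=p)
E
python3 look.py 1 2>/dev/null
```

```text
t=11.77 pos [ 511.76 -319.52   54.67] xang -0.14 tilt 0.0003 F [-1.36  1.16  4.94] gap 9.21 T [0.23 0.4  0.03]
  need tool shift [0.14 0.08 0.07] spin 0.0028 j [ 0.82  0.62 -0.48  1.78  0.37  0.83  0.16]
x of -x face by z: [(26, 506.0), (34, 506.1), (42, 505.9)]
+y face y -301.1 41
```

View pics/ls1.png

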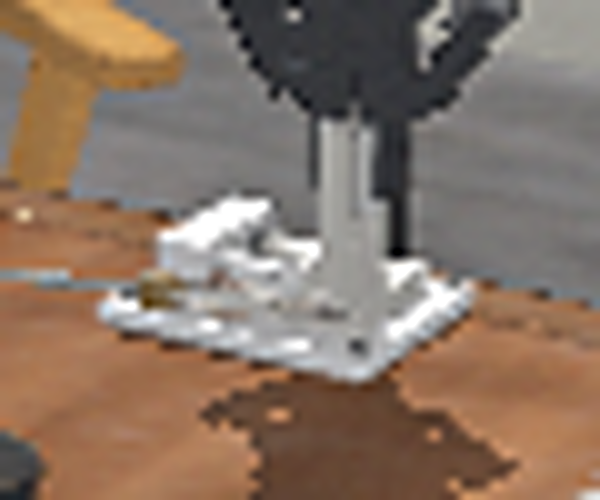

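View pics/lt1.png

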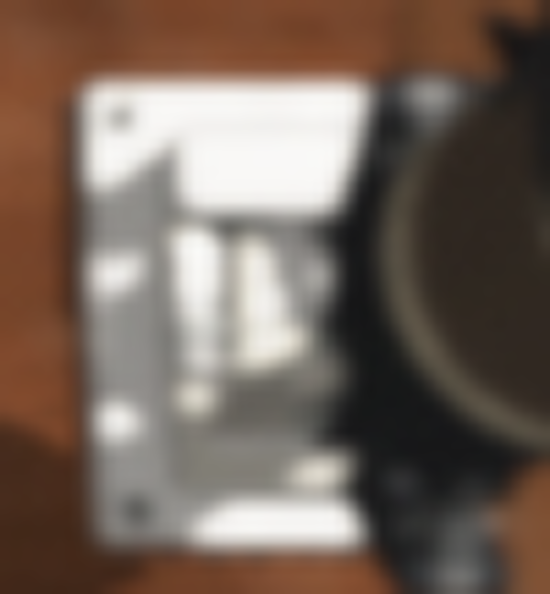

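The top view still shows the fence free (its bar ends around (270,355), as before). The plate is centred (−x face at 506.0), so step 1 should be met. Next I'll relieve the downward press and start pushing in +x.

Call:
{"api": "arm_command", "payload": {"rows": [{"tx":0,"ty":0,"tz":-0.4,"spin":0,"hand":0},{"tx":0,"ty":0,"tz":0,"spin":0,"hand":0},{"tx":0,"ty":0,"tz":0,"spin":0,"hand":0},{"tx":0,"ty":0,"tz":0,"spin":0,"hand":0}]}}

```text
clock: 12.35
eef_pos: [511.7, -319.5, 54.7]
orientation: [0.0, 1.0, -0.001, 0.0]
ft_force: [-1.1, -0.1, 1.3]
finger_gap: 9.4
```

Call:
{"api": "arm_command", "payload": {"rows": [{"tx":1,"ty":0,"tz":0,"spin":0,"hand":0},{"tx":1,"ty":0,"tz":0,"spin":0,"hand":0},{"tx":1,"ty":0,"tz":0,"spin":0,"hand":0},{"tx":0,"ty":0,"tz":0,"spin":0,"hand":0},{"tx":0,"ty":0,"tz":0,"spin":0,"hand":0}]}}

```text
clock: 12.77
eef_pos: [514.7, -319.6, 54.7]
orientation: [0.0, 1.0, -0.001, 0.0]
ft_force: [-2.7, -0.5, 2.2]
finger_gap: 9.3
```

Call:
{"api": "arm_command", "payload": {"rows": [{"tx":1,"ty":0,"tz":-0.2,"spin":0,"hand":0},{"tx":1,"ty":0,"tz":0,"spin":0,"hand":0},{"tx":0,"ty":0,"tz":0,"spin":0,"hand":0},{"tx":0,"ty":0,"tz":0,"spin":0,"hand":0}]}}

```text
clock: 13.1
eef_pos: [516.6, -319.4, 54.7]
orientation: [-0.0, 1.0, -0.001, -0.0]
ft_force: [-1.3, -0.4, -2.0]
finger_gap: 9.0
```

Call:
{"api": "arm_command", "payload": {"rows": [{"tx":1,"ty":0,"tz":0,"spin":0,"hand":0},{"tx":1,"ty":0,"tz":0,"spin":0,"hand":0},{"tx":0,"ty":0,"tz":0,"spin":0,"hand":0},{"tx":0,"ty":0,"tz":0,"spin":0,"hand":0}]}}

```text
clock: 13.43
eef_pos: [518.0, -319.4, 54.8]
orientation: [-0.0, 1.0, -0.001, -0.001]
ft_force: [-3.7, 0.8, -0.4]
finger_gap: 9.6
```

Call:
{"api": "arm_command", "payload": {"rows": [{"tx":1,"ty":0,"tz":0,"spin":0,"hand":0},{"tx":1,"ty":0,"tz":0,"spin":0,"hand":0},{"tx":0,"ty":0,"tz":0,"spin":0,"hand":0},{"tx":0,"ty":0,"tz":0,"spin":0,"hand":0}]}}

```text
clock: 13.77
eef_pos: [519.9, -319.4, 54.7]
orientation: [-0.0, 1.0, -0.001, -0.001]
ft_force: [-7.2, 0.3, 0.8]
finger_gap: 9.3
```

```bash
python3 look.py 2 2>/dev/null
```

```text
t=13.77 pos [ 519.89 -319.42   54.7 ] xang -0.15 tilt 0.0015 F [-7.17  0.32  0.76] gap 9.35 T [ 0.16  1.33 -0.09]
  need tool shift [-7.99  0.2   0.11] spin 0.0026 j [ 0.81  0.63 -0.47  1.76  0.37  0.84  0.16]
x of -x face by z: [(26, 513.3), (34, 514.4), (42, 514.1)]
+y face y -300.6 45
```

View pics/lt2.png

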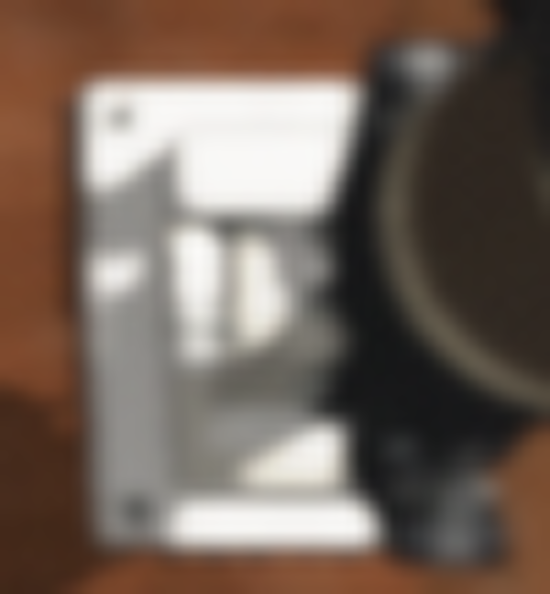

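```bash
cat > fe.py <<'E'
from h import *
import sys
def fence(d):
    C=cloud('top',d);z=C[...,2];out=[]
    for u in range(353,359):
        a=z[180:196,u]; k=np.where((a[:-1]>=20)&(a[1:]<20))[0]
        b=np.where((a[:-1]<29.5)&(a[1:]>=29.5))[0]
        out.append([u]+[round(float(ray('top',[[u,180+i+.5]],33)[0,0]),1) for i in list(b[:1])+list(k[-1:])])
    return out
m=np.load('topm.npz')['d'];print('free',fence(m))
for n in sys.argv[1:]:
    d=np.load(f'look{n}.npz')['dt'];print(n,fence(d))
    print(cloud('top',d)[178:200,350:362,2].round().astype(int))
E
python3 fe.py 2
```

```text
free [[353, 532.9, 521.1], [354, 532.9, 521.1], [355, 532.8, 521.1], [356, 532.8, 521.1], [357, 532.8, 521.1], [358, 532.8, 521.0]]
2 [[353, 544.7, 512.3], [354, 535.8, 512.3], [355, 535.8, 512.3], [356, 535.8, 512.3], [357, 541.7, 512.3], [358, 535.8, 512.2]]
[[  23    9   25   30   28   24   28    8    7    9    9   24]
 [  24   13   22   24   26   24   20    9   12   10   10   21]
 [  33   31    9   25   29   30   10    7    9   11    9    9]
 [  30   33   11   22   25   26    9    4   11 1102   11    7]
 [  32   35   10   28   23   23   11   10   10    9   11   11]
 [  29   30   10   24   25   28   10   10    7   10    7   75]
 [  35   30   11 1102   25   26   11   12   10    8   63   72]
 [  35   30    8   21   26   28   12 1102   11   15   62   92]
 [  33   35   10   24   25   23    7    9   10   66   79   88]
 [  32   32   27   36   30   34   32   32   90   90   87   89]
 [  33   33   31   35   33   33   69   80   91   94   89   89]
 [  32   32   28   31   34   57   69   80   91   88   90   91]
 [  31   34   23   39   50   58   68   79   88   90   90   91]
 [  33   35   23   35   45   58   70   77   78   77   73   82]
 [  21   14   23   38   46   57   56   59   56   61   73   83]
 [  23   15   22   33   39   46   39   37   38   69   75   82]
 [  19   12   24   26   22   21   25   23   23   62   59   70]
 [  22   19   10   12    9   11   12   11    9    7   11   72]
 [  20   22   13    9    8    9   11   10    9   10   11   70]
 [  20   20    8    9    5   13   10   12    7    9    7   13]
 [  23   17    7   10   10    9   10   10    9   11    8   14]
 [  24   21   24   24   25   21   25   25   22   22   22   26]]
```

By the camera, the plate's front is at 524.2 against the free fence face at 520.8, so travel is about 3.4 mm. The force agrees. I need about 4 mm more.

Call:
{"api": "arm_command", "payload": {"rows": [{"tx":1,"ty":0,"tz":0,"spin":0,"hand":0},{"tx":1,"ty":0,"tz":0,"spin":0,"hand":0},{"tx":0,"ty":0,"tz":0,"spin":0,"hand":0},{"tx":0,"ty":0,"tz":0,"spin":0,"hand":0}]}}

```text
clock: 14.35
eef_pos: [521.5, -319.4, 54.7]
orientation: [-0.0, 1.0, -0.001, -0.001]
ft_force: [-6.6, 0.6, 1.7]
finger_gap: 9.2
```

Call:
{"api": "arm_command", "payload": {"rows": [{"tx":1,"ty":0,"tz":0,"spin":0,"hand":0},{"tx":1,"ty":0,"tz":0,"spin":0,"hand":0},{"tx":0,"ty":0,"tz":0,"spin":0,"hand":0},{"tx":0,"ty":0,"tz":0,"spin":0,"hand":0},{"tx":0,"ty":0,"tz":0,"spin":0,"hand":0},{"tx":0,"ty":0,"tz":0,"spin":0,"hand":0}]}}

```text
clock: 14.85
eef_pos: [523.0, -319.4, 54.7]
orientation: [-0.0, 1.0, -0.001, -0.002]
ft_force: [-7.8, 1.3, 2.7]
finger_gap: 9.3
```

```bash
python3 look.py 3 2>/dev/null; python3 fe.py 3; for i in 1 2 3; do python3 -c "
from h import *
eyes.camera('top');rel([523,-319,54],0)"|head -1; done
```

```text
t=14.85 pos [ 522.95 -319.44   54.7 ] xang -0.17 tilt 0.0033 F [-7.78  1.26  2.71] gap 9.25 T [ 0.31  2.05 -0.09]
  need tool shift [-11.05   0.2    0.14] spin 0.0024 j [ 0.81  0.64 -0.47  1.76  0.37  0.84  0.16]
x of -x face by z: [(26, 516.6), (34, 516.9), (42, 517.5)]
+y face y -300.8 33
free [[353, 532.9, 521.1], [354, 532.9, 521.1], [355, 532.8, 521.1], [356, 532.8, 521.1], [357, 532.8, 521.1], [358, 532.8, 521.0]]
3 [[353, 538.8, 515.2], [354, 544.7, 515.2], [355, 541.7, 515.2], [356, 538.7, 515.2], [357, 553.5, 518.1], [358, 538.7, 515.2]]
[[  22   12   25   30   28   33   29   10    9   13    8   26]
 [  22   14   21   27   24   27   18   12   10    8    7   23]
 [  32   34    8   21   26   25    9    9   10    8   10   10]
 [  33   33   13   28   25   23   11 1102    8   15   17   11]
 [  35   35    9   22   23   26   10   15    7    9    9   97]
 [  30   32    8   25   29   27    9   11   11   10   63   73]
 [  31   35    8   21   32   23   10    9   10    9   62   84]
 [  36   32   13   23   29   32   10   11    8   64   73   84]
 [  34   32   29   32   31   34   32   33  
[... 481 characters left out ...]
5   11   12    7   13   11   10   10   65]
 [  24   22    9   12   11   11    9   13   13    7    9   68]
 [  20   22   12   12    8    7    9    9    8   15   11   12]
 [  24   22    9    9   11    9   10    9   11 1102   10    9]
 [  21   24   14    6    9   10   12    9   10    8   11    9]
 [1102   21   21   27   22   18   24   20   25   21   23   20]]
t=15.15 pos [ 523.01 -319.42   54.73] xang -0.17 tilt 0.0032 F [-7.7   0.24  3.22] gap 9.41 T [ 0.27  2.01 -0.06]
t=15.20 pos [ 522.99 -319.45   54.73] xang -0.17 tilt 0.0032 F [-8.53  0.98  2.09] gap 9.49 T [ 0.27  2.   -0.1 ]
t=15.25 pos [ 522.98 -319.46   54.71] xang -0.17 tilt 0.0032 F [-7.96  0.9   2.8 ] gap 9.59 T [ 0.29  1.98 -0.04]
```

View pics/ls3.png

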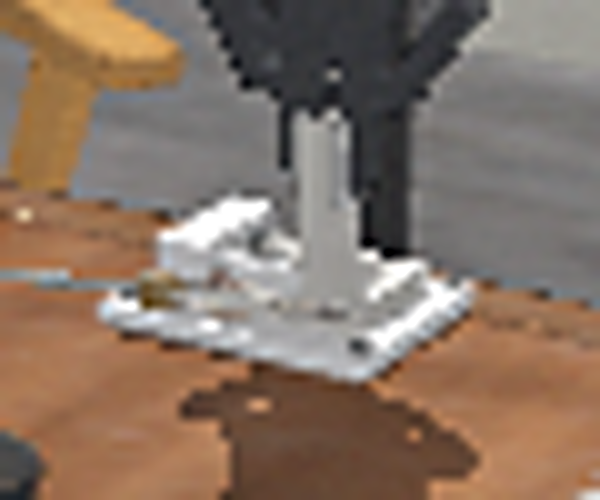

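View pics/lt3.png

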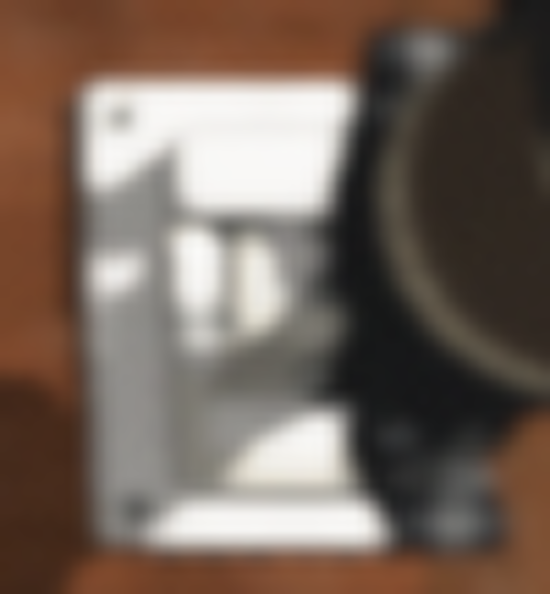

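All the estimates put travel at about 6 to 6.5 mm, already between the lines. I'll nudge about 1 mm more toward the middle and let it settle.

Call:
{"api": "arm_command", "payload": {"rows": [{"tx":0.6,"ty":0,"tz":0,"spin":0,"hand":0},{"tx":0.6,"ty":0,"tz":0,"spin":0,"hand":0},{"tx":0,"ty":0,"tz":0,"spin":0,"hand":0},{"tx":0,"ty":0,"tz":0,"spin":0,"hand":0},{"tx":0,"ty":0,"tz":0,"spin":0,"hand":0},{"tx":0,"ty":0,"tz":0,"spin":0,"hand":0},{"tx":0,"ty":0,"tz":0,"spin":0,"hand":0},{"tx":0,"ty":0,"tz":0,"spin":0,"hand":0}]}}

```text
clock: 15.92
eef_pos: [523.9, -319.5, 54.7]
orientation: [-0.0, 1.0, -0.001, -0.002]
ft_force: [-8.4, 1.7, 3.6]
finger_gap: 9.3
```

```bash
python3 look.py 4 2>/dev/null
python3 - <<'E'
from h import *
F=[];
for i in range(10):
    p,d=eyes.camera('side');o=telemetry.get_obs();F.append(np.r_[o['ft_force'],o['eef_pos']])
print(np.mean(F,0).round(2),np.std(F,0).round(2),o['clock'])
m0=np.load('sidem.npz');X=cloud('side',m0['d']);
for r in (X,cloud('side',d)):
    q=r[195:255,190:260].reshape(-1,3);b=q[(q[:,2]>50)&(q[:,2]<70)&(q[:,1]>225)&(q[:,1]<270)&(q[:,0]>490)&(q[:,0]<530)];print('blank',len(b),b.mean(0).round(1))
E
```

```text
t=15.92 pos [ 523.87 -319.46   54.72] xang -0.17 tilt 0.0038 F [-8.38  1.67  3.58] gap 9.33 T [ 0.37  2.28 -0.08]
  need tool shift [-11.97   0.18   0.17] spin 0.0023 j [ 0.8   0.64 -0.47  1.75  0.37  0.84  0.16]
x of -x face by z: [(26, 517.6), (34, 517.7), (42, 517.5)]
+y face y -301.1 38
[  -9.15    1.3     4.28  523.87 -319.45   54.73] [0.66 0.27 0.59 0.02 0.01 0.01] 16.6667
blank 84 [508.1 253.   61.1]
blank 83 [508.3 253.1  61.3]
```

View pics/ls4.png

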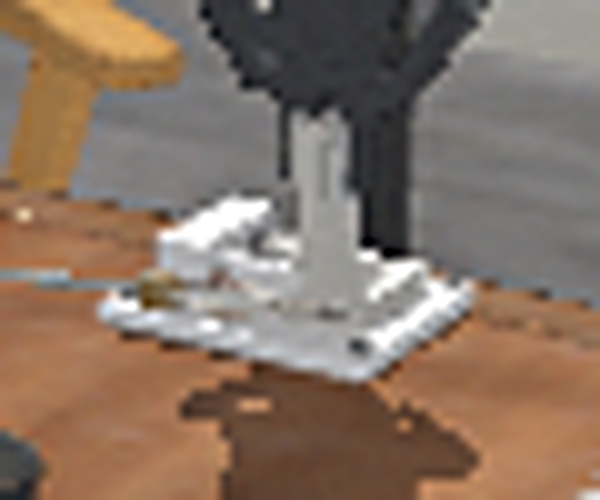

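Force, camera and TCP all agree on roughly 7 mm of travel, and the reading is steady. Handing in.

```bash
python3 -c "
from workcell import workorder,telemetry
print(workorder.sign_off()); print(telemetry.get_obs()['clock'])"
```

```text
the job is handed in; nothing more can be done
None
the job is handed in; nothing more can be done
```

I took the tall plate from the rack, stood it in the jig's pocket and pushed it against the fence. I then handed the job in, still gripped and pushing, at about 16.7 s.

**Pocket:** The foot touched the floor at the predicted height (TCP z 54.7 mm). Before pushing, the plate was centred to about 0.3 mm in the side camera, and the fence was still free in the top view.

**Fence travel:** My last checks put it at about 7 mm, close to the 7.5 mm midpoint:

| Source | Result |
|---|---|
| Plate's rear face in the side camera | about 6.8 mm |
| TCP position | about 7.3 mm |
| Wrist push | 9.1 N; about 7.5 N on the spring after my estimate of friction |

- **Uncertainty:** The pointer and index lines were too coarse to read directly (about 3 mm per pixel), so the travel comes from these indirect measurements. The force reading carries about 0.7 N of noise.
- **Hold:** The tool stayed still to 0.02 mm over the last 10 readings and was tilted 0.004 rad. The plate's rear face showed no measurable lean. The foot still pressed the floor with roughly 7 N.
- **Surroundings:** The short plate was within about 0.2 mm of its start. By position, the fingertips stayed about 19 mm above the jig's highest part. I saw no contact with the loose tools but did not re-measure them at the end.

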